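# Hold a hinge leaf in line for its pin

### The arm

A 7-joint arm with a two-finger parallel gripper is mounted at the origin on a cart in front of the work surface, level with it; the furniture and walls round the work are solid. World frame = base frame: x ahead of the robot, y to its left, z up, the work surface at z = 0. Lengths are in m, angles in rad, forces in N, time in s.
With the tool pointing down it reaches from about 0.4 to 0.85 m from the base axis. Payload 4.5 kg.
Tool frame: the origin (TCP) lies at the very end of the fingers, on their centre line; the grasp point (between the pads) lies 19 mm behind it (r.grip_point_offset is the distance from the TCP to the grasp point, in m); y points along the fingers, x is the direction in which the jaws open and shut, and the axes are right-handed (so a half turn about y gives the same grasp; the last joint's range is limited). The gripper opens to 88 mm and grips with 3 to 60 N. Pads are 18 mm wide; open, the fingers measure 123 mm over their backs; the gripper's body (75 mm by 187 mm) begins 45 mm behind the grasp point.
Start: joints at [1.292, 0.689, -0.195, 1.565, 0.157, 0.902, -0.215], TCP at [0.192, -0.595, 0.239] pointing down, gripper open.
Joint ranges: [-3.01, 3.01], [-0.46, 2.08], [-1.47, 1.51], [0.13, 2.56], [-1, 4.14], [0.04, 2.09], [-2.66, 2.66]. Speed limits (rad/s): [2.57, 2.57, 3.14, 3.14, 3.14, 3.14, 3.14].

### API

Orientations are given as a unit quaternion [x, y, z, w].
In Python, from plant import get_state, snapshot, camera_params, job, r gives the robot as it stands.
- The arm moves only by the tool carry_out, never from a script. Its arguments are lists of equal length, an entry for each row: "offset": the shift along the world's x, y, z in m, a list of three; "twist": the turn about the world's z in degrees. In form: {"offset": [[tx, ty, tz], ...], "twist": [twist, ...]}. A call has 1 to 8 rows; each row shifts and turns the commanded pose from where the row before left it; what a row does not reach is not made up. A row lasts 1/8 s, in which the tool goes at most 62.5 mm and 10.7 degrees, less where a joint would pass 70% of its speed; a pose out of reach is approached as far as the arm can. A call with a gripper value outside its range is refused whole. "grip" is the finger opening in m, from 0 to 0.0881, set as the call begins (left out, the last holds). The fingers move at their own pace and stop on an object; "newtons" is the grip in N (left out, the last holds). Time passes only in rows, so rows that do not move let the fingers close. It gives the time, the measured TCP pose, the force and the opening at its end, in the units of the state.
- get_state(): the state, without advancing time (a new reading comes with each control period).
- snapshot(name): name is "scene" or "top"; returns the picture (384x512x3 uint8, red, green, blue); there is no depth.
- camera_params(name): a dict with "camera_matrix" (3x3 intrinsics, pixels), "eye" and "orientation" of the camera in the world. Camera axes: x right, y up, looking along -z (the intrinsics and any distortion apply to the point x, -y, -z); pixel columns grow to the right and rows downward; lengths in m; the calibration is good to about 2 mm. A picture is of the moment at which its call begins. camera_params takes no time and is no camera call.
- job.finish_job(): hands the job in, once; it reports no verdict.
The state is a dict: "clock": time; "q": joint angles; "qd": joint speeds; "joint_torque": joint torques, N m; "tool_pos": TCP position; "eef_rot": TCP orientation; "contact_force": force on the tool from outside, world axes, zero at the start; "moment": the same for the moment, N m; "opening": opening from 0.0 (shut) to 1.0 (fully open).
Only numpy, scipy, OpenCV 4.12 (cv2) and the standard library are available. Lean on these libraries where they do the work, as an engineer would, in place of code of your own. Each camera call takes 0.05 s, during which the arm holds its last target. There are 200 camera calls.

### The job

The paint cabinet's hinge is going back together: pick up the loose piece of door stile with the single-knuckle hinge leaf, and lower its knuckle gently (pressing with no more than 25 N) down into the gap between the two knuckles of the leaf on the jamb block, onto the sprung V-rest, so that the three knuckle holes line up for the pin. Keep the piece upright, leave everything else alone, and finish while still holding it there in line: do not let go, the piece would tip over.

Things in the scene. Friction and masses are not known exactly. Their poses are not given: they have to be found in the camera images.
- door_leaf: Loose piece, 0.2 to 0.33 kg, standing upright: wooden block (x -42 to -20 mm, y +-35, z 0 to 85) with a steel hinge leaf on its +x face (to x -16, y +-32, z 30 to 80) and one steel knuckle at the foot of that face. Origin: on the underside, straight below the middle of the knuckle. z up, y along the knuckle, x from the wood towards the knuckle. Weight lies in the wood.
- leaf_eye (a point): Middle of the loose knuckle's hole, on its axis (door_leaf frame: 0, 0, 14 mm); axes as door_leaf. The knuckle is a tube along y: 28 mm outside, 12 mm hole, y -15 to +15 mm, ends bevelled 3 mm.
- leaf_grip (a point): Place to pinch the piece across x: middle of the 26 mm thickness of wood and plate, 60 mm above the underside (door_leaf frame: -29, 0, 60 mm); axes as door_leaf. Above z 32 mm nothing is in the fingers' way.
- jig: Fixed jig: aluminium base plate (x -45 to 105, y +-75, 12 mm thick), wooden jamb block on it (x 16 to 52, y +-55, top z 95 mm) with a two-knuckle hinge leaf on its -x side. Origin: underside, straight below the middle of the gap. z up, y along the knuckles, -x the open side, where the wood of the loose piece belongs, axes parallel. Hinge pin parked at x 78, y 45, top z 110: fixed, not needed.
- jig_eye (a point): Middle of the gap, on the axis of the two fixed knuckles (jig frame: 0, 0, 85 mm), where leaf_eye belongs; axes as jig. Knuckles: tubes 28 mm outside, 12 mm hole, |y| 17 to 47 mm, inner ends bevelled 3 mm: a 34 mm gap, open above. The V-rest below it meets the loose knuckle 1.5 mm high, yields 1 mm per 3 N (8 mm at most): in line at 4 to 5 N; it centres x from 3 mm off.
- tin: Bystander: small paint tin, 62 mm across, 68 mm high, origin at the centre of its underside. Leave alone.
- tape: Bystander: roll of cream masking tape lying flat, 104 mm across, 24 mm high, origin at the centre of its underside. Leave alone.
- coupler: Bystander: brass air-hose coupler lying down, 66 x 25 x 25 mm, origin at the centre of its underside. Leave alone. Beyond it on the right stands the fixed colour terminal, whose screen (about world x 0.45 to 0.75, y below -0.22, up to z 0.45 m) the arm must keep clear of: pass it close to the base.
Not all that is in view belongs to the job. Leave any black or green look-alike of the door_leaf alone.

How it is judged:
By the outcome, as a careful person would: the job done as asked, in the order asked, and still so for the second after the job is handed in, while the arm keeps its last pose, push and grip.
It also fails if it takes over 43 s, if anything falls off the work surface, if the arm or the gripper's body presses on something with over 40 N, if the wrist force passes 120 N, or if a joint passes its speed limit or range.

## Working session

There is one attempt and no reset: what is moved stays moved. The work goes in short steps, Python scripts to look and compute and a tool call to move; the robot and the scene stay as the last step left them, time stands still between calls to the robot, and variables do not carry over. Pictures are saved under pics/ and viewed, about 8 in all and at most 12, crops included, and the job is handed in when it is done.

Besides the shell and the picture viewer there is one more tool, called after "Request:" in YAML: its name, and indented under it one key for each argument. carry_out: Moves the arm, as the interface text tells. Its arguments: {"type":"object","properties":{"offset":{"type":"array"},"twist":{"type":"array"},"grip":{"type":"number"},"newtons":{"type":"number"}},"required":["offset","twist"]}

```bash
mkdir -p pics; ls; python3 - <<'E'
from plant import *
import cv2,numpy as np
print(get_state())
for n in("scene","top"):
    p=camera_params(n);print(n,p)
    cv2.imwrite(f"pics/{n}0.png",cv2.resize(snapshot(n)[:,:,::-1],(800,600),interpolation=cv2.INTER_CUBIC)); cv2.imwrite(f"pics/{n}raw.png",snapshot(n)[:,:,::-1])
E
```

```text
pics
{'clock': 0.0, 'q': array([ 1.29179922,  0.69002399, -0.19454761,  1.56636494,  0.15732727,
        0.90249897, -0.21509184]), 'qd': array([-3.89273429e-05,  7.92126418e-04, -3.82758203e-04, -4.48538242e-04,
        3.80230616e-04, -8.24198565e-04,  1.30655271e-03]), 'joint_torque': array([-1.16276642e-04, -5.27552891e+01, -1.26687393e+00, -1.53426915e+01,
       -5.26570890e-02,  6.53440860e-03,  1.85409103e-04]), 'tool_pos': array([ 0.19208905, -0.594067  ,  0.23788036]), 'eef_rot': array([-0.57145136,  0.416546  , -0.41540764,  0.57216192]), 'contact_force': array([ 0.21048118, -0.82067205,  0.53056961]), 'moment': array([-0.0221974 , -0.01855802, -0.02019477]), 'opening': 0.9996066652749341}
scene {'camera_matrix': array([[365.55313723,   0.        , 260.6508651 ],
       [  0.        , 365.55313723, 194.22425988],
       [  0.        ,   0.        ,   1.        ]]), 'eye': array([-0.00153414,  0.42461558,  0.73537193]), 'orientation': array([-0.16953407,  0.35022947,  0.82199181, -0.41584491])}
top {'camera_matrix': array([[494.86908828,   0.        , 254.24833962],
       [  0.        , 494.86908828, 185.61306053],
       [  0.        ,   0.        ,   1.        ]]), 'eye': array([0.454053  , 0.01634029, 1.56066677]), 'orientation': array([-0.02228934,  0.02793029,  0.71593863, -0.69724814])}
```

View pics/scene0.png

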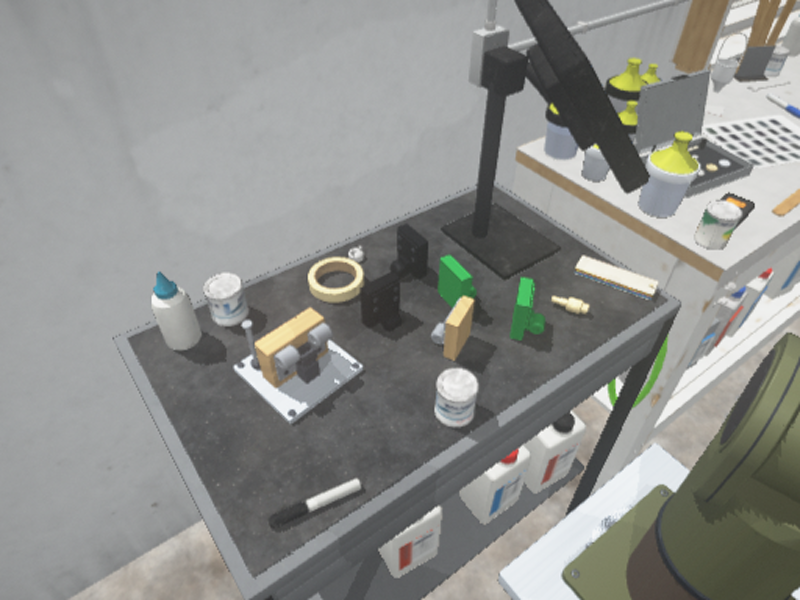

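View pics/top0.png

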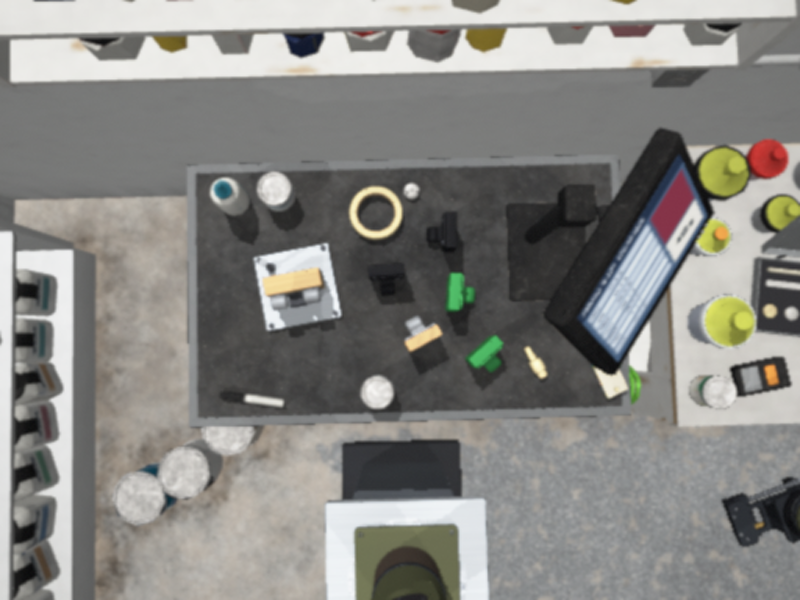

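The door_leaf candidates in the 800 px top view are the bare-wood piece with a steel knuckle (422,335), two green ones (458,292) and (487,353), and two black ones (386,275) and (447,232). I choose the wood one; the jig is at (297,287).

```bash
cat > h.py <<'E'
from plant import get_state, snapshot, camera_params, job, r
import cv2,numpy as np
from scipy.spatial.transform import Rotation as R
P={n:camera_params(n) for n in("scene","top")}
def plane(n,uv,z):
    p=P[n];uv=np.atleast_2d(uv).astype(float);K=p["camera_matrix"]
    d=np.c_[(uv[:,0]-K[0,2])/K[0,0],-(uv[:,1]-K[1,2])/K[1,1],-np.ones(len(uv))]
    d=R.from_quat(p["orientation"]).apply(d);e=p["eye"]
    return e+d*((z-e[2])/d[:,2])[:,None]
def proj(n,X):
    p=P[n];K=p["camera_matrix"];c=R.from_quat(p["orientation"]).inv().apply(np.atleast_2d(X)-p["eye"])
    return np.c_[K[0,2]-K[0,0]*c[:,0]/c[:,2],K[1,2]+K[1,1]*c[:,1]/c[:,2]]
def crop(img,x0,y0,w,h,s):
    return cv2.resize(img[y0:y0+h,x0:x0+w],None,fx=s,fy=s,interpolation=cv2.INTER_NEAREST)
E
python3 - <<'E'
from h import *
t=cv2.imread("pics/topraw.png");s=cv2.imread("pics/sceneraw.png")
a=np.hstack([crop(t,155,150,65,65,6),crop(t,245,190,65,65,6)])
b=np.hstack([crop(s,145,190,98,75,4),crop(s,265,180,97,75,4)])
print(a.shape,b.shape)
cv2.imwrite("pics/c1.png",np.vstack([a[:, :780],b[:290,:780]])[:600] if a.shape[0]+290<=600 else np.vstack([cv2.resize(a,(600,300),interpolation=cv2.INTER_AREA),cv2.resize(b,(600,231))]))
for n,im in(("top",t),("scene",s)):
    hsv=cv2.cvtColor(im,cv2.COLOR_BGR2HSV)
    m=cv2.inRange(hsv,(10,70,100),(25,255,255))
    k,l,st,c=cv2.connectedComponentsWithStats(m)
    for i in range(1,k):
        if st[i,4]>60: print(n,st[i],c[i],np.median(hsv[l==i],0))
print(plane("top",[[258,224],[187,180]],[0.05])); print(proj("top",[.192,-.594,.238]))
E
```

```text
(390, 780, 3) (300, 780, 3)
top [298  18  26  15 295] [310.16610169  23.88474576] [ 24. 171. 121.]
top [ 99  23  20  10 156] [109.          26.82692308] [ 24. 168. 114.]
top [227 123  27  25  96] [238.90625 130.5625 ] [ 20.   77.  181.5]
top [457 145  10   9  71] [461.14084507 148.98591549] [ 17. 172. 228.]
top [169 172  38  17 431] [187.21345708 180.13225058] [ 21.  91. 239.]
top [259 208  24  17 194] [270.72680412 216.25773196] [ 20.  91. 236.]
top [489 233  10  14 106] [493.27358491 239.36792453] [ 15. 170. 208.]
scene [431   0  35  46 970] [447.13195876  21.42680412] [ 18.  90. 133.]
scene [479   0  21  30 337] [488.17507418  13.72700297] [ 18.  98. 132.]
scene [491   0  18  29 137] [499.55474453  13.7080292 ] [ 17.  98. 129.]
scene [331  97 131  82 937] [398.25720384 139.19423693] [ 18.  81. 148.]
scene [495 121  17  17 132] [503.96212121 130.29545455] [ 17.  108.  210.5]
scene [201 167  28  15 150] [214.43333333 171.26      ] [ 17.  74. 135.]
scene [284 190  20  41 492] [293.02642276 209.53658537] [ 18.  89. 154.]
scene [163 197  45  51 802] [181.96882793 217.93266833] [ 22.  84. 237.]
[[ 0.44398308 -0.00544318  0.05      ]
 [ 0.5839837   0.20810107  0.05      ]]
[[484.52844665 314.18823054]]
```

View pics/c1.png

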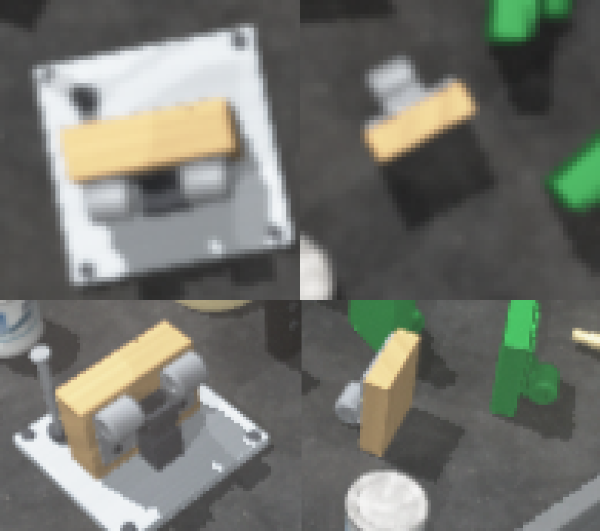

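```bash
cat >> h.py <<'E'
def topface(n,im,box,z,vmin=200):
    x,y,w,h=box;f=8
    c=cv2.resize(im[y:y+h,x:x+w],None,fx=f,fy=f,interpolation=cv2.INTER_CUBIC)
    hsv=cv2.cvtColor(c,cv2.COLOR_BGR2HSV)
    m=cv2.inRange(hsv,(10,45,vmin),(30,255,255))
    k,l,st,_=cv2.connectedComponentsWithStats(m)
    m=(l==1+np.argmax(st[1:,4])).astype(np.uint8)
    vu=np.argwhere(m)[:,::-1]
    uv=(vu+.5)/f-.5+[x,y]
    p=plane(n,uv,z)[:,:2]
    rc=cv2.minAreaRect((p*1000).astype(np.float32))
    c0=p.mean(0);w_,v=np.linalg.eigh(np.cov((p-c0).T));a=v[:,1]*np.sign(v[1,1])
    yaw=np.degrees(np.arctan2(-a[0],a[1]))   # yaw of frame whose y is long axis
    print(n,"centroid",c0.round(4),"yaw",yaw.round(2),"moment dims mm",(np.sqrt(12*w_)*1000).round(1),"rect",np.round(rc[0],1),np.round(rc[1],1),round(rc[2],1))
    return c0,yaw
E
python3 - <<'E'
from h import *
t=cv2.imread("pics/topraw.png");s=cv2.imread("pics/sceneraw.png")
for v in(185,205):
    topface("top",t,(160,165,55,32),.095,v); topface("scene",s,(155,190,60,65),.095,v)
    topface("top",t,(252,200,38,30),.085,v); topface("scene",s,(278,184,32,50),.085,v)
E
```

```text
top centroid [0.5812 0.2048] yaw 9.94 moment dims mm [ 34.3 107.5] rect [582.1 204. ] [ 37.2 109.7] 10.6
scene centroid [0.581  0.2089] yaw 10.11 moment dims mm [ 35.5 109.3] rect [581.6 207.4] [ 36.7 111.4] 9.8
top centroid [ 0.4678 -0.0428] yaw 26.54 moment dims mm [21.6 69.2] rect [467.7 -42.8] [23.1 70.4] 27.3
scene centroid [ 0.4674 -0.0391] yaw 26.67 moment dims mm [21.1 69.9] rect [468. -40.] [21.9 71.6] 27.1
top centroid [0.5815 0.2053] yaw 10.07 moment dims mm [ 33.3 106.7] rect [582.1 204.3] [ 35.7 109. ] 10.7
scene centroid [0.5812 0.2088] yaw 9.94 moment dims mm [ 33.9 108. ] rect [581.8 206.8] [ 35.1 108.8] 9.8
top centroid [ 0.4679 -0.0427] yaw 26.49 moment dims mm [20.3 67.3] rect [468.  -42.6] [21.4 68.9] 26.5
scene centroid [ 0.4677 -0.0391] yaw 26.64 moment dims mm [20.5 68.3] rect [468.3 -39.9] [21.2 70. ] 27.0
```

```bash
python3 - <<'E'
from h import *
s=get_state();M=R.from_quat(s["eef_rot"]).as_matrix();print(M.round(3));print("tool x yaw",np.degrees(np.arctan2(M[1,0],M[0,0])),s["tool_pos"],s["clock"])
E
```

```text
[[ 0.308 -0.     0.951]
 [-0.951  0.001  0.308]
 [-0.001 -1.    -0.   ]]
tool x yaw -72.0771387102213 [ 0.19220738 -0.59435858  0.23824315] 0.2
```

Request:
carry_out:
  offset:
    - [0.012,0.04,0]
    - [0.012,0.04,0]
    - [0.012,0.04,0]
    - [0.012,0.04,0]
    - [0.012,0.04,0]
    - [0.012,0.04,0]
    - [0.012,0.04,0]
    - [0.018,0.033,0]
  twist: [0,0,0,0,0,0,0,0]
  grip: 0.0881

```text
clock: 1.2
tool_pos: [0.2942, -0.2802, 0.2388]
eef_rot: [0.572, -0.416, 0.416, -0.572]
contact_force: [0.0, -0.3, 0.4]
opening: 1.0
```

Request:
carry_out:
  offset:
    - [0.018,0.033,0]
    - [0.018,0.033,0]
    - [0.027,0.035,0]
    - [0.027,0.035,0]
    - [0.027,0.035,0]
    - [0.027,0.035,0]
    - [0.027,0.035,0]
    - [0,0,0]
  twist: [0,0,10,10,10,10,10,10]

```text
clock: 2.2
tool_pos: [0.4678, -0.0368, 0.239]
eef_rot: [-0.703, 0.069, -0.071, 0.705]
contact_force: [-0.4, -0.3, 1.0]
opening: 1.002
```

Request:
carry_out:
  offset:
    - [0,0,-0.01]
    - [0,0,-0.02]
    - [0,0,-0.02]
    - [0,0,-0.02]
    - [0,0,0]
    - [0,0,0]
  twist: [10,10,10,8.7,0,0]

```text
clock: 2.95
tool_pos: [0.4657, -0.0406, 0.1693]
eef_rot: [0.688, 0.162, -0.162, -0.688]
contact_force: [0.4, -0.1, 0.6]
opening: 1.005
```

Request:
carry_out:
  offset:
    - [0.004,0.0005,-0.02]
    - [0,0,-0.03]
    - [0,0,-0.03]
    - [0,0,-0.025]
    - [0,0,-0.015]
    - [0,0,-0.008]
    - [0,0,0]
  twist: [0,0,0,0,0,0,0]

```text
clock: 3.82
tool_pos: [0.4698, -0.0401, 0.041]
eef_rot: [0.688, 0.163, -0.162, -0.688]
contact_force: [-0.0, -0.2, -0.2]
opening: 1.001
```

```bash
python3 - <<'E'
from h import *
s=get_state();print(s["tool_pos"],s["contact_force"])
t=snapshot("top")[:,:,::-1];c=snapshot("scene")[:,:,::-1]
cv2.imwrite("pics/c2.png",np.hstack([crop(t,230,170,78,100,5),crop(c,250,165,80,100,5)]))
E
```

```text
[ 0.46982149 -0.04008147  0.04102602] [-0.02985102 -0.17387354 -0.15823333]
```

View pics/c2.png

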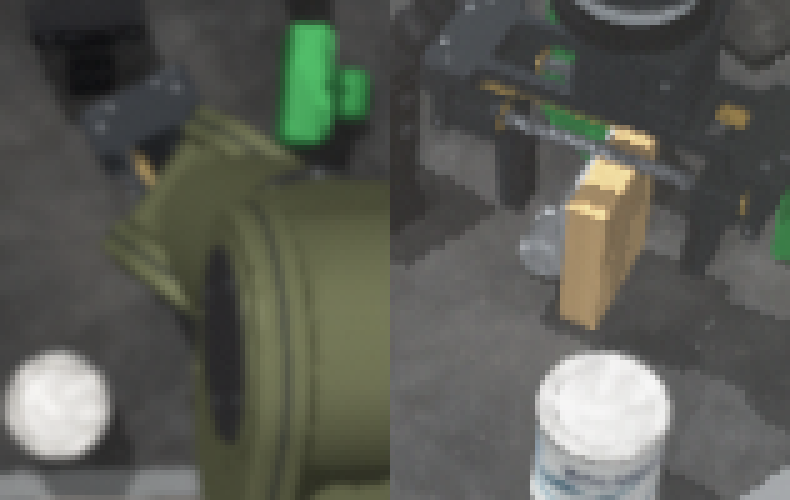

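The fingers straddle the wooden piece, with the knuckle to the left (540,245 in the crop). Closing now.

Request:
carry_out:
  offset:
    - [0,0,0]
    - [0,0,0]
    - [0,0,0]
    - [0,0,0]
    - [0,0,0]
    - [0,0,0]
  twist: [0,0,0,0,0,0]
  grip: 0.01
  newtons: 40

```text
clock: 4.68
tool_pos: [0.4694, -0.0402, 0.0407]
eef_rot: [-0.688, -0.163, 0.163, 0.688]
contact_force: [1.3, 0.1, 0.7]
opening: 0.342
```

Request:
carry_out:
  offset:
    - [0,0,0.005]
    - [0,0,0.01]
    - [0,0,0.02]
    - [0,0,0.03]
    - [0,0,0.03]
    - [0,0,0.03]
    - [0,0,0.015]
    - [0,0,0]
  twist: [0,0,0,0,0,0,0,0]

```text
clock: 5.68
tool_pos: [0.4696, -0.0405, 0.182]
eef_rot: [0.688, 0.163, -0.162, -0.688]
contact_force: [0.8, -0.9, -3.1]
opening: 0.289
```

Request:
carry_out:
  offset:
    - [0.004,0.018,0.01]
    - [0.008,0.04,0]
    - [0.009,0.045,0]
    - [0.009,0.045,0]
    - [0.009,0.043,0]
    - [0.007,0.032,0]
    - [0.0034,0.0134,0]
    - [0,0,0]
  twist: [-1.6,-3,-3,-3,-3,-2,-1,0]

```text
clock: 6.68
tool_pos: [0.5182, 0.1971, 0.1904]
eef_rot: [0.704, 0.062, -0.063, -0.704]
contact_force: [0.2, 0.4, -2.6]
opening: 0.292
```

Request:
carry_out:
  offset:
    - [0,0,0]
    - [0,0,0]
  twist: [0,0]

```text
clock: 6.92
tool_pos: [0.5187, 0.1944, 0.1906]
eef_rot: [0.705, 0.061, -0.061, -0.704]
contact_force: [0.2, -0.1, -3.2]
opening: 0.295
```

```bash
python3 - <<'E'
from h import *
s=get_state();print(s["tool_pos"],s["contact_force"],s["moment"],s["opening"],s["clock"]);M=R.from_quat(s["eef_rot"]).as_matrix();print(M.round(3),np.degrees(np.arctan2(M[1,0],M[0,0])))
c=snapshot("scene")[:,:,::-1];cv2.imwrite("pics/s3.png",c)
t=snapshot("top")[:,:,::-1];cv2.imwrite("pics/t3.png",t)
cv2.imwrite("pics/c3.png",np.hstack([crop(c,125,130,110,130,4.6 and 4),crop(t,150,140,70,130,4)]))
E
```

```text
[0.51869453 0.1943679  0.1906161 ] [ 0.17624392 -0.08021669 -3.19475917] [-0.05286359 -0.06126351  0.05675872] 0.2945024466929589 6.925
[[ 0.985 -0.    -0.172]
 [ 0.172 -0.001  0.985]
 [-0.001 -1.    -0.001]] 9.904606406204781
```

View pics/c3.png

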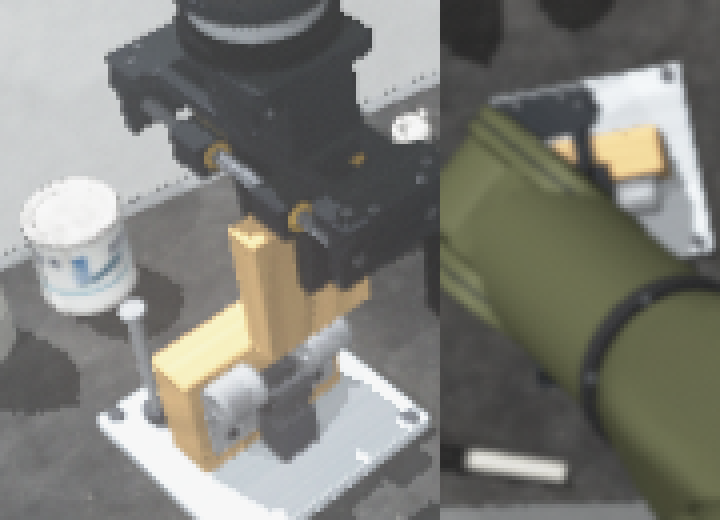

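```bash
python3 - <<'E'
from h import *
c=cv2.imread("pics/s3.png");x0,y0,w,h,f=170,175,60,55,12
im=cv2.resize(c[y0:y0+h,x0:x0+w],None,fx=f,fy=f,interpolation=cv2.INTER_CUBIC)
s=get_state();g=s["tool_pos"];Rz=R.from_euler("z",9.9,degrees=True)
pts=np.array([[-42,35,0],[-42,35,85],[-20,35,0],[-20,35,85],[-42,-35,0],[-42,-35,85]])/1000
for dz,col in((0,(0,0,255)),(-.01,(255,0,0))):
    X=g+Rz.apply(pts-[-.029,0,.041])+[0,.002,dz]
    uv=proj("scene",X);print(uv.round(1).tolist())
    for p in uv: cv2.drawMarker(im,tuple(int(v) for v in (p-[x0,y0]+.5)*f),col,0,14,1)
cv2.imwrite("pics/c4.png",im)
E
```

```text
[[190.4, 220.8], [185.1, 192.0], [183.9, 215.5], [178.2, 186.7], [215.1, 203.9], [212.1, 175.2]]
[[190.9, 223.9], [185.8, 195.7], [184.5, 218.6], [178.9, 190.3], [215.4, 207.0], [212.4, 178.8]]
```

View pics/c4.png

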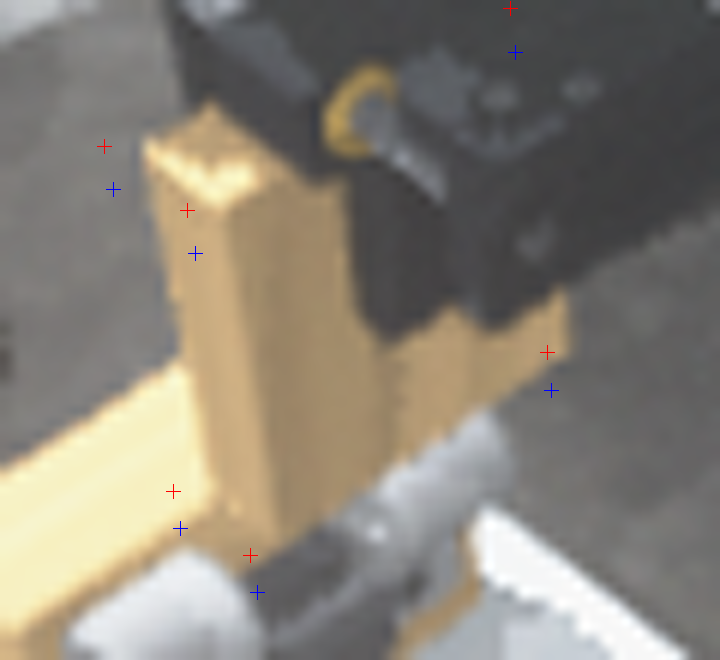

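```bash
cat >> h.py <<'E'
from scipy.optimize import least_squares
def fit(crop_pts,model,x0,y0,f,g,yaw0):
    uv=(np.array(crop_pts,float))/f-.5+[x0,y0];m=np.array(model)/1000-[-.029,0,.041]
    def res(q):
        X=g+q[:3]/1000+R.from_euler("zx",[yaw0+q[3],q[4]],degrees=True).apply(m)
        return np.r_[(proj("scene",X)-uv).ravel()/.4, q[:3]/[4,6,12], q[3]/5,q[4]/3]
    o=least_squares(res,np.zeros(5));J=np.linalg.inv(o.jac.T@o.jac)
    print("dx dy dz yaw roll",o.x.round(2),"sd",np.sqrt(np.diag(J)).round(2),"res px",(o.fun[:-5]*.4).round(2));return o.x
E
python3 - <<'E'
from h import *
g=get_state()["tool_pos"]
fit([[222,208],[277,542],[145,138],[213,492],[566,358]],[[-42,35,85],[-42,35,0],[-20,35,85],[-20,35,0],[-42,-35,0]],170,175,12,g,9.9)
E
```

```text
dx dy dz yaw roll [ 2.59 -5.22 -5.86 -0.34  0.79] sd [3.03 1.37 3.35 0.98 0.46] res px [ 0.26 -0.21  0.14  0.66 -0.12  0.33 -0.88 -0.47  0.6  -0.3 ]
```

Request:
carry_out:
  offset:
    - [0,0.004,-0.01]
    - [0,0,-0.012]
    - [0,0,-0.008]
    - [0,0,0]
    - [0,0,0]
  twist: [0,0,0,0,0]

```text
clock: 7.65
tool_pos: [0.5189, 0.2004, 0.1608]
eef_rot: [-0.704, -0.062, 0.062, 0.704]
contact_force: [1.2, 0.1, -1.8]
opening: 0.289
```

```bash
python3 - <<'E'
from h import *
s=get_state();print(s["tool_pos"],s["contact_force"],s["opening"])
c=snapshot("scene")[:,:,::-1];cv2.imwrite("pics/s4.png",c)
x0,y0,w,h,f=155,180,72,66,11
cv2.imwrite("pics/c5.png",cv2.resize(c[y0:y0+h,x0:x0+w][:54],None,fx=f,fy=f,interpolation=cv2.INTER_CUBIC))
E
```

```text
[0.51888732 0.20035    0.16078339] [ 1.17812338  0.12193928 -1.80547663] 0.2889718218712055
```

View pics/c5.png

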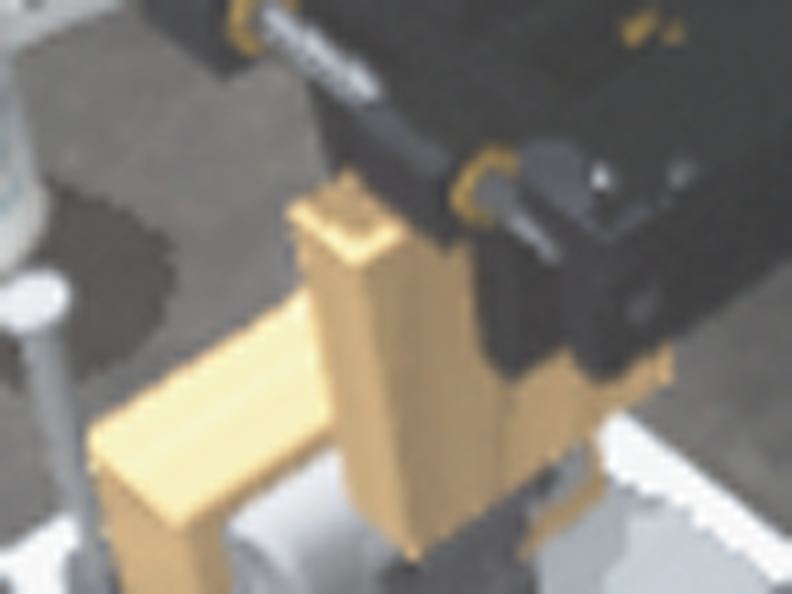

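```bash
python3 - <<'E'
from h import *
g=np.array([.5189,.2000,.1608])
q=fit([[356,258],[413,558],[290,212],[352,510],[668,380]],[[-42,35,85],[-42,35,0],[-20,35,85],[-20,35,0],[-42,-35,0]],155,180,11,g,9.9)
e=g+q[:3]/1000+R.from_euler("zx",[9.9+q[3],q[4]],degrees=True).apply(np.array([29,0,-27])/1000);print("eye",e)
uv=np.array([[178,523],[90,437]])/11-.5+[155,180]
J=plane("scene",uv,.095);print(J)
a=np.radians(10)
for p,m in zip(J,([16,55],[52,55])): print("jig eye", p[:2]-np.array([m[0]*np.cos(a)-m[1]*np.sin(a),m[0]*np.sin(a)+m[1]*np.cos(a)])/1000)
E
```

```text
dx dy dz yaw roll [ 2.35 -3.56 -5.1   0.92  0.28] sd [3.05 1.34 3.55 0.98 0.47] res px [ 0.51  0.65  0.07  0.44 -0.3  -0.39 -0.77 -0.39  0.48 -0.32]
eye [0.54973739 0.20201666 0.12872285]
[[0.55632924 0.25663264 0.095     ]
 [0.58900963 0.26079076 0.095     ]]
jig eye [0.55012296 0.19968984]
jig eye [0.54735028 0.19759663]
```

Request:
carry_out:
  offset:
    - [0,-0.0022,0]
    - [0,-0.0022,0]
    - [0,0,-0.004]
    - [0,0,-0.004]
    - [0,0,-0.004]
    - [0,0,0]
    - [0,0,0]
  twist: [0,0,0,0,0,0,0]

```text
clock: 8.57
tool_pos: [0.5187, 0.1959, 0.1487]
eef_rot: [-0.704, -0.062, 0.062, 0.704]
contact_force: [0.4, -0.0, -1.5]
opening: 0.293
```

Request:
carry_out:
  offset:
    - [0,0,-0.002]
    - [0,0,-0.002]
    - [0,0,-0.002]
    - [0,0,0]
  twist: [0,0,0,0]

```text
clock: 9.07
tool_pos: [0.5186, 0.1957, 0.1425]
eef_rot: [0.704, 0.062, -0.062, -0.704]
contact_force: [-0.5, 0.0, -2.9]
opening: 0.291
```

Request:
carry_out:
  offset:
    - [0,0,-0.002]
    - [0,0,-0.002]
    - [0,0,0]
    - [0,0,0]
  twist: [0,0,0,0]

```text
clock: 9.57
tool_pos: [0.5188, 0.1958, 0.1387]
eef_rot: [-0.704, -0.062, 0.062, 0.704]
contact_force: [0.2, -0.2, -2.5]
opening: 0.292
```

Request:
carry_out:
  offset:
    - [0,0,-0.002]
    - [0,0,-0.002]
    - [0,0,0]
  twist: [0,0,0]

```text
clock: 9.95
tool_pos: [0.5186, 0.1957, 0.1345]
eef_rot: [0.704, 0.062, -0.062, -0.704]
contact_force: [-0.6, -0.6, -2.1]
opening: 0.286
```

Request:
carry_out:
  offset:
    - [0,0,-0.002]
    - [0,0,-0.002]
    - [0,0,-0.002]
    - [0,0,0]
  twist: [0,0,0,0]

```text
clock: 10.45
tool_pos: [0.5186, 0.1958, 0.1285]
eef_rot: [0.704, 0.062, -0.062, -0.704]
contact_force: [0.5, 1.2, -2.5]
opening: 0.292
```

Request:
carry_out:
  offset:
    - [0,0,-0.002]
    - [0,0,-0.002]
    - [0,0,0]
  twist: [0,0,0]

```text
clock: 10.82
tool_pos: [0.5187, 0.1958, 0.1246]
eef_rot: [0.704, 0.062, -0.062, -0.704]
contact_force: [0.9, -0.0, -2.5]
opening: 0.29
```

Request:
carry_out:
  offset:
    - [0,0,-0.002]
    - [0,0,-0.001]
    - [0,0,0]
  twist: [0,0,0]

```text
clock: 11.2
tool_pos: [0.5187, 0.1958, 0.1216]
eef_rot: [0.704, 0.062, -0.062, -0.704]
contact_force: [-1.2, -1.3, -2.7]
opening: 0.295
```

Request:
carry_out:
  offset:
    - [0,0,-0.001]
    - [0,0,-0.001]
    - [0,0,0]
  twist: [0,0,0]

```text
clock: 11.58
tool_pos: [0.5187, 0.1958, 0.1197]
eef_rot: [0.704, 0.062, -0.062, -0.704]
contact_force: [0.5, 0.5, -2.5]
opening: 0.292
```

```bash
python3 - <<'E'
from h import *
F=[];P_=[];M=[]
for i in range(6):
    c=snapshot("scene");s=get_state();F.append(s["contact_force"]);P_.append(s["tool_pos"]);M.append(s["moment"])
print(np.mean(F,0).round(2),np.std(F,0).round(2),np.mean(P_,0).round(4),np.mean(M,0).round(3),s["clock"])
c=c[:,:,::-1];cv2.imwrite("pics/s6.png",c)
x0,y0,w,h,f=155,195,72,54,11
cv2.imwrite("pics/c6.png",cv2.resize(c[y0:y0+h,x0:x0+w],None,fx=f,fy=f,interpolation=cv2.INTER_CUBIC))
E
```

```text
[ 0.5   0.26 -2.37] [0.53 0.41 0.32] [0.5188 0.1958 0.1198] [-0.018 -0.09  -0.002] 11.875
```

View pics/c6.png

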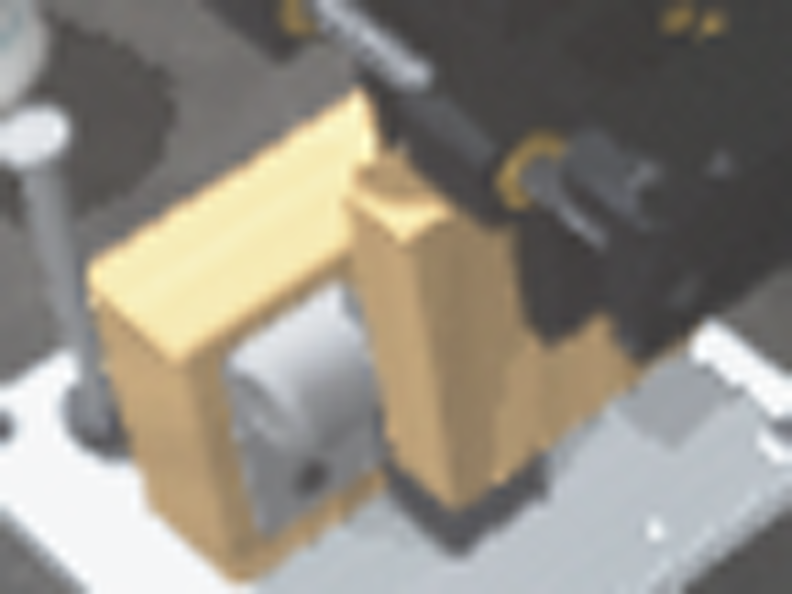

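The knuckle is inside the gap with no contact force. I'll go on in 1 mm steps until the rest is felt.

Request:
carry_out:
  offset:
    - [0,0,-0.001]
    - [0,0,0]
    - [0,0,0]
  twist: [0,0,0]

```text
clock: 12.25
tool_pos: [0.5187, 0.1958, 0.1187]
eef_rot: [-0.704, -0.062, 0.062, 0.704]
contact_force: [0.1, -0.8, -2.2]
opening: 0.295
```

Request:
carry_out:
  offset:
    - [0,0,-0.001]
    - [0,0,0]
    - [0,0,0]
  twist: [0,0,0]

```text
clock: 12.62
tool_pos: [0.5188, 0.1958, 0.1177]
eef_rot: [0.704, 0.062, -0.062, -0.704]
contact_force: [0.1, -0.6, -2.9]
opening: 0.292
```

Request:
carry_out:
  offset:
    - [0,0,-0.001]
    - [0,0,0]
    - [0,0,0]
  twist: [0,0,0]

```text
clock: 13.0
tool_pos: [0.5188, 0.1958, 0.1167]
eef_rot: [-0.704, -0.062, 0.062, 0.704]
contact_force: [1.3, -0.5, -3.2]
opening: 0.287
```

Request:
carry_out:
  offset:
    - [0,0,-0.001]
    - [0,0,0]
    - [0,0,0]
  twist: [0,0,0]

```text
clock: 13.38
tool_pos: [0.5191, 0.1959, 0.1159]
eef_rot: [-0.704, -0.062, 0.061, 0.704]
contact_force: [0.4, 0.3, -1.1]
opening: 0.29
```

Request:
carry_out:
  offset:
    - [0,0,-0.001]
    - [0,0,0]
    - [0,0,0]
  twist: [0,0,0]

```text
clock: 13.75
tool_pos: [0.5191, 0.196, 0.115]
eef_rot: [-0.704, -0.062, 0.061, 0.705]
contact_force: [0.7, -0.1, 2.6]
opening: 0.293
```

Request:
carry_out:
  offset:
    - [0,0,-0.001]
    - [0,0,0]
    - [0,0,0]
  twist: [0,0,0]

```text
clock: 14.12
tool_pos: [0.5191, 0.196, 0.114]
eef_rot: [-0.704, -0.062, 0.061, 0.705]
contact_force: [0.5, 0.3, 4.3]
opening: 0.296
```

```bash
cat > m.py <<'E'
from h import *
F=[];Q=[];M=[]
for i in range(8):
    c=snapshot("scene");s=get_state();F.append(s["contact_force"]);Q.append(s["tool_pos"]);M.append(s["moment"])
print(np.mean(F,0).round(2),np.mean(Q,0).round(5),np.mean(M,0).round(3),s["clock"])
E
python3 m.py
```

```text
[1.49 0.09 4.99] [0.51908 0.196   0.11392] [ 0.015 -0.57   0.008] 14.525
```

Request:
carry_out:
  offset:
    - [0,0,0.0008]
    - [0,0,0]
    - [0,0,0]
  twist: [0,0,0]

```text
clock: 14.9
tool_pos: [0.519, 0.1959, 0.1145]
eef_rot: [-0.704, -0.062, 0.062, 0.705]
contact_force: [2.7, 0.4, 2.7]
opening: 0.291
```

```bash
python3 m.py
```

```text
[2.78 0.39 2.81] [0.51903 0.19595 0.11457] [ 0.175 -0.992 -0.009] 15.3
```

Request:
carry_out:
  offset:
    - [0.0006,0.0001,0.0002]
    - [0,0,0]
    - [0,0,0]
  twist: [0,0,0]

```text
clock: 15.68
tool_pos: [0.5191, 0.1959, 0.1147]
eef_rot: [-0.704, -0.062, 0.062, 0.704]
contact_force: [2.1, 0.4, 2.2]
opening: 0.288
```

```bash
python3 m.py
```

```text
[1.68 0.87 2.4 ] [0.51913 0.19592 0.11468] [ 0.239 -0.68   0.02 ] 16.075
```

Request:
carry_out:
  offset:
    - [0.0009,0.0001,0]
    - [0,0,0]
    - [0,0,0]
  twist: [0,0,0]

```text
clock: 16.45
tool_pos: [0.5198, 0.1958, 0.1146]
eef_rot: [0.705, 0.061, -0.062, -0.704]
contact_force: [0.2, -0.2, 2.9]
opening: 0.29
```

```bash
python3 m.py
```

```text
[0.21 0.1  1.48] [0.52004 0.19575 0.1146 ] [ 0.078 -0.274 -0.017] 16.85
```

Request:
carry_out:
  offset:
    - [0,0,-0.0002]
    - [0,0,0]
    - [0,0,0]
  twist: [0,0,0]

```text
clock: 17.23
tool_pos: [0.5203, 0.1959, 0.1145]
eef_rot: [0.704, 0.062, -0.062, -0.704]
contact_force: [0.8, 0.2, 2.1]
opening: 0.287
```

```bash
python3 m.py; python3 - <<'E'
from h import *
c=snapshot("scene")[:,:,::-1];t=snapshot("top")[:,:,::-1]
cv2.imwrite("pics/c7.png",np.hstack([cv2.resize(c[190:254,150:222],None,fx=8,fy=8,interpolation=cv2.INTER_CUBIC),cv2.resize(t[165:229,170:198],None,fx=8,fy=8,interpolation=cv2.INTER_CUBIC)]))
E
```

```text
[ 0.7  -0.64  0.92] [0.52028 0.19584 0.11453] [-0.102 -0.319 -0.007] 17.625
```

View pics/c7.png

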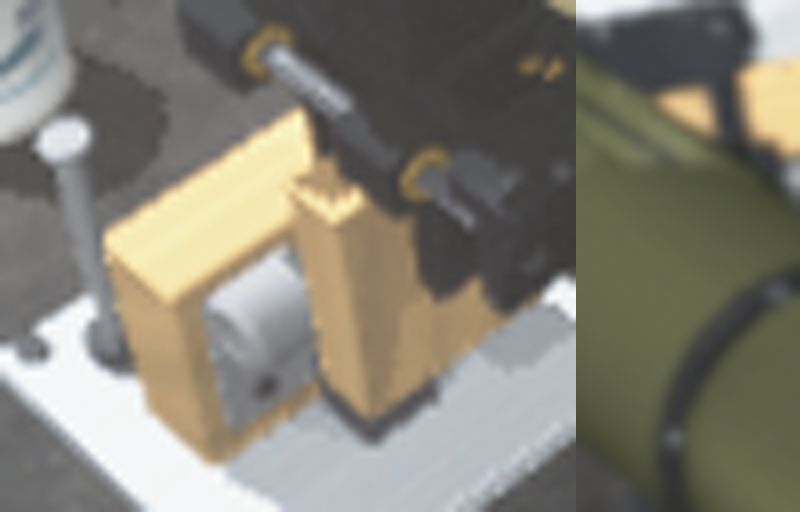

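Request:
carry_out:
  offset:
    - [0,0,-0.0004]
    - [0,0,0]
    - [0,0,0]
    - [0,0,0]
  twist: [0,0,0,0]

```text
clock: 18.23
tool_pos: [0.5204, 0.1961, 0.1142]
eef_rot: [-0.704, -0.062, 0.062, 0.704]
contact_force: [0.6, -0.6, 1.9]
opening: 0.288
```

```bash
python3 m.py; python3 m.py
```

```text
[ 1.19 -0.63  1.59] [0.5204  0.19605 0.11419] [-0.149 -0.482 -0.045] 18.625
[ 1.74 -0.54  1.92] [0.52039 0.19605 0.11418] [-0.147 -0.598 -0.025] 19.025
```

Request:
carry_out:
  offset:
    - [0.0005,0.0001,-0.0001]
    - [0,0,0]
    - [0,0,0]
    - [0,0,0]
  twist: [0,0,0,0]

```text
clock: 19.52
tool_pos: [0.5206, 0.1961, 0.114]
eef_rot: [-0.704, -0.062, 0.062, 0.704]
contact_force: [0.8, -1.3, 2.0]
opening: 0.293
```

```bash
python3 m.py; python3 m.py
```

```text
[ 0.56 -0.39  1.92] [0.52069 0.19619 0.11402] [-0.062 -0.361 -0.018] 19.925
[ 0.93 -0.34  1.79] [0.52072 0.19618 0.11403] [-0.035 -0.331 -0.015] 20.325
```

```bash
python3 -c "
from plant import job;print(job.finish_job())"
```

```text
the job is handed in; nothing more can be done
None
```

I picked up the bare-wood door_leaf, turned it to match the jig and lowered its knuckle into the gap onto the V-rest. I handed the job in at about 20.4 s on the robot's clock, with the piece still held; no verdict was reported.

**Last force readings:** The rest pushes up with about 4.2 to 4.3 N, against the 4 to 5 N that marks in line. The most I measured on the way down was about 7.4 N, well under the 25 N limit. Sideways force was near its no-contact level after I shifted the piece about 2 mm in x to centre it on the rest. The tool was upright, and the fingers were about 26 mm apart, the thickness of the piece.

**What disagreed or is unproven:**
- **Position along y:** the two cameras differed by about 3.5 mm in absolute y. I therefore relied on the distance between the piece and the jig, on which they agreed within 0.5 mm. Corner points picked by eye gave a y about 1 mm different. No touch on the fixed knuckles was felt, but I did not see the holes line up directly.
- **Grip height:** the fingers were still closing when the call ended, so the piece may be held a few millimetres higher than planned. I set the final height by force rather than from the planned grip height.

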